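# Stack painted slats on spacers to cure

### The arm

A 7-joint arm with a two-finger parallel gripper is mounted at the origin on the work surface. World frame = base frame: x ahead of the robot, y to its left, z up, the work surface at z = 0. Lengths are in m, angles in rad, forces in N, time in s.
With the tool pointing down it reaches from about 0.425 to 0.875 m from the base axis. Payload 4.7 kg.
Tool frame: the origin (TCP) lies at the very end of the fingers, on their centre line; the grasp point (between the pads) lies behind it (ctrl.tcp_to_grasp is the z of the grasp point in the tool frame, in m); z points along the fingers, y is the line along which they close (so a half turn about z gives the same grasp; the last joint's range is limited). The gripper opens to 87 mm and grips with 3 to 60 N. Pads are 19 mm wide; open, the fingers measure 117 mm over their backs; the gripper's body (75 mm by 190 mm) begins 51 mm behind the grasp point.
Start: joints at [1.149, 0.321, -0.07, 1.45, 0.023, 1.371, -0.057], TCP at [0.274, -0.589, 0.223] pointing down, gripper open.
Joint ranges: [-2.86, 2.86], [-0.3, 2.09], [-1.38, 1.24], [0.06, 2.45], [-1.56, 4.7], [0.09, 2.05], [-2.69, 2.69]. Speed limits (rad/s): [2.57, 2.57, 3.14, 3.14, 3.14, 3.14, 3.14].

### API

Orientations are given as a rotation vector (axis times angle).
In Python, from bench import ctrl gives the robot as it stands.
- The arm moves only by the tool step_arm, never from a script. Its argument "targets" is a list of rows, each a list of 7 numbers: the shift along the world's x, y, z in cm, then the turn, a rotation vector about the world's x, y, z in degrees, then the opening, from 0 (shut) to 1 (fully open). A call has exactly 5 rows; each row shifts and turns the commanded pose from where the row before left it; what a row does not reach is not made up. A row lasts 1/12 s, in which the tool goes at most 41.7 mm and 7.16 degrees, less where a joint would pass 70% of its speed; a pose out of reach is approached as far as the arm can. A call with a gripper value outside its range is refused whole. The fingers move at their own pace and stop on an object; "force" is the grip in N (left out, the last holds). Time passes only in rows, so rows that do not move let the fingers close, or fill a call up. It gives the time, the measured TCP pose, the force, the opening and the grip force at its end, in the units of the state.
- ctrl.get_state(): the state, without advancing time (a new reading comes with each control period).
- ctrl.get_image(name): name is "scene" or "top"; returns (picture, depth): 384x512x3 uint8, red, green, blue; 384x512 float32, m along the optical axis (not along the pixel's ray), 0 where there is no reading.
- ctrl.camera_params(name): a dict with "intrinsics" (3x3 intrinsics, pixels), "rvec" (rotation vector, rad) and "tvec" (3), from world to camera coordinates, as OpenCV has them. Camera axes: x right, y down, z forward; pixel columns grow to the right and rows downward; lengths in m; the calibration is good to about 2 mm. A picture is of the moment at which its call begins. camera_params takes no time and is no camera call.
- ctrl.close_job(): hands the job in; it is judged then, once.
The state is a dict: "time": time; "joint_positions": joint angles; "qd": joint speeds; "joint_torque": joint torques, N m; "position": TCP position; "tool_rot": TCP orientation; "ft_force": force on the tool from outside, world axes, zero at the start; "torque": the same for the moment, N m; "grip_width": opening from 0.0 (shut) to 1.0 (fully open); "grip_force": force on a finger pad.
Only numpy, scipy, OpenCV 4.12 (cv2) and the standard library are available. Lean on these libraries where they do the work, as an engineer would, in place of code of your own. Each camera call takes 0.05 s, during which the arm holds its last target. There are 200 camera calls.

### The job

Set the three painted slats up to cure on the white drying board: lay one wooden spacer stick along each of the two blue stripes, then lay the slats side by side across both spacers, each in line with, and midway between, a near and a far grey mark. The black slat goes in the middle, between the other two, with the orange slat on the side (left or right) where the orange paint tin stands and the green slat on the side of the green tin. Either spacer may take either stripe; leave the tins and the sanding block where they are.

Things in the scene. Friction and masses are not known exactly. Their poses are not given: they have to be found in the camera images.
- board: White fixed board, 230 x 230 x 12 mm, on the bench. Origin: centre of its underside; x away from the robot, y to its left (turned up to 13 deg). Spacer places: blue stripes 30 x 200 mm along y, centred at x = -50 and +50, y = 0 mm. Slat places: lengthwise along x, centred at x = 0, y = +62 (left), 0, -62 (right), each between its grey marks (22 x 28 mm) at x = -100 and +100.
- spacer_blue: Spacer stick of pale wood with a blue band near each end, 180 mm long (x), 24 mm wide (y), 20 mm high. Loose, about 50 g, wood. Origin: centre of the underside; x runs along its length, y across, z up. Lies flat on the bench at the start, roughly along the robot's x. The two ends are alike. 
- spacer_yellow: Spacer stick of pale wood with a yellow band near each end, 180 mm long (x), 24 mm wide (y), 20 mm high. Loose, about 50 g, wood. Origin: centre of the underside; x runs along its length, y across, z up. Lies flat on the bench at the start, roughly along the robot's x. The two ends are alike. 
- slat_black: Slat painted black all over, 150 mm long (x), 28 mm wide (y), 16 mm high. Loose, about 50 g, wood. Origin: centre of the underside; x runs along its length, y across, z up. Lies flat on the bench at the start, roughly along the robot's x. The two ends are alike. On the spacers its underside is 32 mm above the bench.
- slat_orange: Slat painted orange all over, 150 mm long (x), 28 mm wide (y), 16 mm high. Loose, about 50 g, wood. Origin: centre of the underside; x runs along its length, y across, z up. Lies flat on the bench at the start, roughly along the robot's x. The two ends are alike. On the spacers its underside is 32 mm above the bench.
- slat_green: Slat painted green all over, 150 mm long (x), 28 mm wide (y), 16 mm high. Loose, about 50 g, wood. Origin: centre of the underside; x runs along its length, y across, z up. Lies flat on the bench at the start, roughly along the robot's x. The two ends are alike. On the spacers its underside is 32 mm above the bench.
- tin_orange: Closed paint tin with orange lid and orange band, 72 mm in diameter, 84 mm high, 0.5 kg, standing upright on the bench beyond the board. One tin stands to the left (y > 0), the other to the right (y < 0); which is which changes. Origin: centre of its underside. Not to be moved.
- tin_green: Closed paint tin with green lid and green band, 72 mm in diameter, 84 mm high, 0.5 kg, standing upright on the bench beyond the board. One tin stands to the left (y > 0), the other to the right (y < 0); which is which changes. Origin: centre of its underside. Not to be moved.
- sanding_block: Cork sanding block, 100 x 60 x 33 mm, lying on the bench far to the robot's right. Origin: centre of its underside. Not to be moved.
Not all that is in view belongs to the job. What is shaped like the spacer_blue but pink or purple is not meant.

How it is judged:
On the way:
1. both spacers lie on the blue stripes, one on each (((x of spacer_blue in the frame of board between -0.062 and -0.038 m and y of spacer_blue in the frame of board between -0.015 and 0.015 m and z of spacer_blue in the frame of board between 0.008 and 0.016 m and angle between the x axis of each of spacer_blue, spacer_yellow and the y axis of board, either way round below 0.15 rad and x of spacer_yellow in the frame of board between 0.038 and 0.062 m and y of spacer_yellow in the frame of board between -0.015 and 0.015 m and z of spacer_yellow in the frame of board between 0.008 and 0.016 m) or (x of spacer_blue in the frame of board between 0.038 and 0.062 m and y of spacer_blue in the frame of board between -0.015 and 0.015 m and z of spacer_blue in the frame of board between 0.008 and 0.016 m and angle between the x axis of each of spacer_blue, spacer_yellow and the y axis of board, either way round below 0.15 rad and x of spacer_yellow in the frame of board between -0.062 and -0.038 m and y of spacer_yellow in the frame of board between -0.015 and 0.015 m and z of spacer_yellow in the frame of board between 0.008 and 0.016 m)) and linear speed of each of spacer_blue, spacer_yellow below 0.02 m/s and angular speed of each of spacer_blue, spacer_yellow below 0.2 rad/s), for 0.2 s.
At the end, for the whole second after the job is handed in: A spacer on each blue stripe (12 mm across, 15 mm along); across both: black slat in the middle, orange and green at the outer marks on the side of their own tins (12 mm sideways, 15 mm lengthwise); all within 0.15 rad of square, slats level, released, at rest (all of step 1 and y of slat_black in the frame of board between -0.012 and 0.012 m and x of slat_black in the frame of board between -0.015 and 0.015 m and z of slat_black in the frame of board between 0.028 and 0.036 m and angle between the x axis of slat_black and the x axis of board, either way round below 0.15 rad and angle between slat_black's own z axis and vertical below 0.08 rad and ((world y of tin_orange above 0 m and y of slat_orange in the frame of board between 0.05 and 0.074 m and x of slat_orange in the frame of board between -0.015 and 0.015 m and z of slat_orange in the frame of board between 0.028 and 0.036 m and angle between the x axis of each of slat_orange, slat_green and the x axis of board, either way round below 0.15 rad and angle between each of slat_orange, slat_green's own z axis and vertical below 0.08 rad and y of slat_green in the frame of board between -0.074 and -0.05 m and x of slat_green in the frame of board between -0.015 and 0.015 m and z of slat_green in the frame of board between 0.028 and 0.036 m) or (world y of tin_orange below 0 m and y of slat_orange in the frame of board between -0.074 and -0.05 m and x of slat_orange in the frame of board between -0.015 and 0.015 m and z of slat_orange in the frame of board between 0.028 and 0.036 m and angle between the x axis of each of slat_orange, slat_green and the x axis of board, either way round below 0.15 rad and angle between each of slat_orange, slat_green's own z axis and vertical below 0.08 rad and y of slat_green in the frame of board between 0.05 and 0.074 m and x of slat_green in the frame of board between -0.015 and 0.015 m and z of slat_green in the frame of board between 0.028 and 0.036 m)) and linear speed of each of slat_black, slat_orange, slat_green below 0.02 m/s and angular speed of each of slat_black, slat_orange, slat_green below 0.2 rad/s); the robot touches nothing.
It fails at once if a paint tin or the sanding block is moved by more than 15 mm or a tin is tipped (distance of any of tin_orange, tin_green, sanding_block from where it was at the start of the episode above 0.015 m or angle between any of tin_orange, tin_green's own z axis and vertical above 0.3 rad).
It also fails if it takes over 99 s, if anything falls off the work surface, if the arm or the gripper's body presses on something with over 40 N, if the wrist force passes 120 N, or if a joint passes its speed limit or range.

## Working session

There is one attempt and no reset: what is moved stays moved. The work goes in short steps, Python scripts to look and compute and a tool call to move; the robot and the scene stay as the last step left them, time stands still between calls to the robot, and variables do not carry over. Pictures are saved under pics/ and viewed, at most 14 in all, crops included, and the job is handed in when it is done.

Besides the shell and the picture viewer there is one more tool, called after "Emit:" in YAML: its name, and indented under it one key for each argument. step_arm: Moves the arm, as the interface text tells. Its arguments: {"type":"object","properties":{"targets":{"type":"array"},"force":{"type":"number"}},"required":["targets"]}

```bash
mkdir -p pics; ls
cat > h.py <<'E'
import numpy as np, cv2
from bench import ctrl
def cloud(name):
    im,d=ctrl.get_image(name); p=ctrl.camera_params(name)
    K=np.array(p["intrinsics"]);R=cv2.Rodrigues(np.array(p["rvec"],float))[0];t=np.array(p["tvec"]).ravel()
    v,u=np.mgrid[:384,:512]
    c=np.stack([(u-K[0,2])/K[0,0]*d,(v-K[1,2])/K[1,1]*d,d],-1)
    w=(c-t)@R; w[d==0]=np.nan
    return im,w
E
python3 - <<'E'
from h import *
for n in("top","scene"):
    im,w=cloud(n); np.savez(f"{n}0.npz",im=im,w=w); cv2.imwrite(f"pics/{n}0.png",im[:,:,::-1])
    p=ctrl.camera_params(n);R=cv2.Rodrigues(np.array(p["rvec"],float))[0];print(n,-R.T@np.array(p["tvec"]).ravel())
s=ctrl.get_state();print(s,ctrl.tcp_to_grasp)
E
```

```text
pics
top [ 3.94033027e-01 -5.89541022e-04  1.04818307e+00]
scene [ 1.28366293 -0.23324322  0.63871768]
{'time': 0.1, 'joint_positions': array([ 1.1491051 ,  0.32173985, -0.07012341,  1.45153658,  0.0226001 ,
        1.37080035, -0.05690592]), 'qd': array([-0.00128063, -0.00159722,  0.0006313 , -0.00345437,  0.00073872,
        0.00150862, -0.00068675]), 'joint_torque': array([-1.46072987e-03, -4.92575741e+01, -4.06633392e-01, -3.13399959e+01,
       -6.41336432e-02,  3.93866468e-02,  8.53620782e-05]), 'position': array([ 0.27415466, -0.58881546,  0.22158529]), 'tool_rot': array([-3.06568991e+00, -6.78870730e-01,  6.98625154e-04]), 'ft_force': array([ 0.16611029,  0.06537689, -0.18400563]), 'torque': array([-0.02371919, -0.05617066, -0.0067911 ]), 'grip_force': 0.0, 'grip_width': 0.9981533867447859} -0.0187
```

View pics/top0.png

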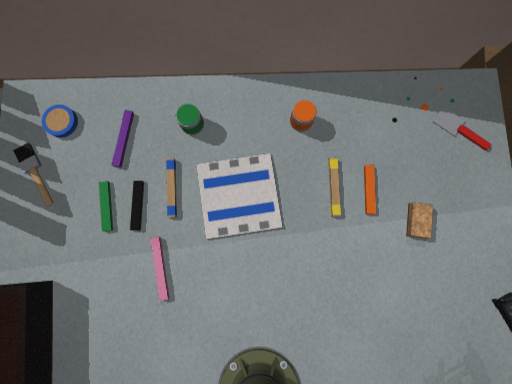

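View pics/scene0.png

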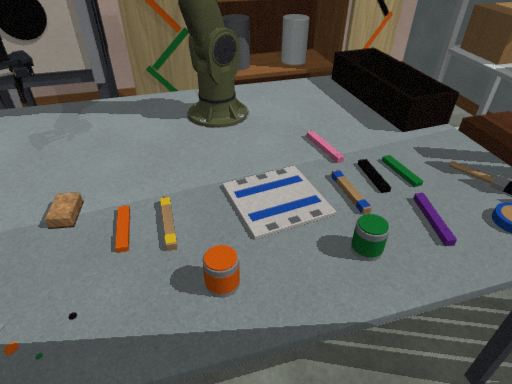

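The top view shows the board at (239,197) with the green tin to its left at (189,118) and the orange tin to its right at (304,115). The blue-banded spacer is at (171,188), black slat (137,205), green slat (105,206), yellow-banded spacer (335,187) and orange slat (370,190). The scene view agrees. The pink and purple sticks are decoys.

```bash
cat > m.py <<'E'
import numpy as np, cv2, sys
rois={"blue":(171,188),"black":(137,205),"green":(105,206),"yellow":(335,187),"orange":(370,190),"board":(239,197),"gtin":(189,118),"otin":(304,115)}
def rect(P):
    (c,(a,b),ang)=cv2.minAreaRect((P[:,:2]*1000).astype(np.float32))
    if a<b: a,b,ang=b,a,ang+90
    ang=(ang+90)%180-90
    return np.round(c,1),round(a,1),round(b,1),round(ang,1)
def objs(w,zmin=.006):
    m=(np.nan_to_num(w[...,2])>zmin).astype(np.uint8)
    return cv2.connectedComponentsWithStats(m,connectivity=4)
E
python3 - <<'E'
from m import *
for n in("top","scene"):
    f=np.load(n+"0.npz");w=f["w"];im=f["im"]
    k,l,st,ce=objs(w)
    print(n,"bench z",np.nanmedian(w[...,2][np.abs(w[...,2])<.01]))
    for i in range(1,k):
        if 60<st[i,4]<12000:
            P=w[l==i]
            z=np.percentile(P[:,2],[50,95]).round(4)
            P=P[P[:,2]>z[0]-.005]
            if len(P)>20: print(ce[i].round(),st[i,4],z,im[l==i].mean(0).round(),rect(P))
    hsv=cv2.cvtColor(im,cv2.COLOR_RGB2HSV)
    b=((hsv[...,0]>105)&(hsv[...,0]<130)&(hsv[...,1]>180)).astype(np.uint8)
    k,l,st,ce=cv2.connectedComponentsWithStats(b)
    for i in range(1,k):
        if st[i,4]>25: print("bluepatch",ce[i].round(),st[i,4],np.median(w[l==i][:,2]).round(4),rect(w[l==i]),w[l==i].mean(0).round(4))
E
```

```text
top bench z 0.00039549561895662363
[303. 115.] 646 [0.0828 0.0869] [152.  81.  41.] (array([ 782.5, -157.4]), 70.7, 68.1, -2.4)
[190. 119.] 657 [0.082  0.0865] [43. 94. 58.] (array([780.1, 184.3]), 70.0, 68.6, -50.3)
[ 59. 121.] 879 [0.0232 0.0268] [ 99.  99. 114.] (array([798.8, 596.6]), 99.5, 98.5, 51.0)
[459. 128.] 726 [0.0102 0.0191] [132.  86.  87.] (array([ 732.7, -661.2]), 190.6, 61.7, 50.9)
[122. 139.] 541 [0.019  0.0224] [ 89.  49. 117.] (array([736.9, 398.7]), 179.9, 26.4, -11.3)
[ 32. 170.] 800 [0.0135 0.0172] [74. 66. 58.] (array([627.7, 662.7]), 212.0, 55.1, 28.5)
[238. 196.] 5716 [0.0123 0.0154] [145. 151. 167.] (array([549.7,  44.4]), 230.5, 229.9, 7.2)
[334. 187.] 538 [0.0203 0.0233] [161. 136.  76.] (array([ 566.9, -246.4]), 177.8, 25.8, -1.0)
[171. 188.] 538 [0.0197 0.023 ] [110. 104. 107.] (array([577.7, 247.4]), 178.4, 25.5, 1.8)
[370. 190.] 507 [0.0166 0.0201] [184.  89.  33.] (array([ 556.3, -353. ]), 150.7, 29.4, -3.2)
[105. 206.] 521 [0.0153 0.0188] [ 39. 108.  59.] (array([528.3, 444.2]), 150.0, 29.8, 7.1)
[136. 206.] 512 [0.0153 0.019 ] [26. 25. 25.] (array(
[... 2194 characters left out ...]
[184.  81.  17.] (array([ 560. , -351.6]), 153.0, 28.5, -2.6)
[370. 236.] 1365 [0.0697 0.0849] [31. 80. 46.] (array([786. , 185.2]), 70.2, 68.3, 73.5)
[221. 270.] 1592 [0.0772 0.0846] [146.  75.  31.] (array([ 788.2, -155.8]), 69.8, 69.4, 74.9)
bluepatch [336. 175.] 56 nan (array([511.7, 244.9]), 24.5, 23.4, 3.6) [nan nan nan]
bluepatch [267. 186.] 364 nan (array([504.5,  38.1]), 194.0, 28.1, -83.5) [nan nan nan]
bluepatch [283. 208.] 473 0.0121 (array([603.1,  50.4]), 195.0, 29.4, -82.6) [0.604  0.0474 0.0121]
bluepatch [362. 204.] 84 0.0193 (array([651.5, 249.4]), 26.8, 22.5, -0.0) [0.651  0.2456 0.0163]
bluepatch [502. 218.] 300 nan (array([783.9, 574.6]), 92.9, 40.5, -39.4) [nan nan nan]
```

Emit:
step_arm:
  targets:
    - [1.97,2.29,0,0,0,-1.73,0.7]
    - [1.97,2.29,0,0,0,-1.73,0.7]
    - [1.97,2.29,0,0,0,-1.73,0.7]
    - [1.97,2.29,0,0,0,-1.73,0.7]
    - [1.97,2.29,0,0,0,-1.73,0.7]
  force: 25

```text
time: 0.52
position: [0.3734, -0.4734, 0.2221]
tool_rot: [-3.109, -0.443, 0.001]
ft_force: [0.9, -0.2, 0.2]
grip_width: 0.736
grip_force: 0.0
```

Emit:
step_arm:
  targets:
    - [1.97,2.29,0,0,0,-1.73,0.7]
    - [1.97,2.29,0,0,0,-1.73,0.7]
    - [1.97,2.29,0,0,0,-1.73,0.7]
    - [1.97,2.29,0,0,0,-1.73,0.7]
    - [1.97,2.29,0,0,0,-1.73,0.7]

```text
time: 0.93
position: [0.4719, -0.3589, 0.2222]
tool_rot: [-3.134, -0.208, 0.001]
ft_force: [-0.2, 0.2, 1.2]
grip_width: 0.702
grip_force: 0.0
```

Emit:
step_arm:
  targets:
    - [1.97,2.29,-2,0,0,-1.73,0.7]
    - [1.97,2.29,-2,0,0,-1.73,0.7]
    - [1.97,2.29,-2,0,0,-1.73,0.7]
    - [1.97,2.29,-2,0,0,-1.73,0.7]
    - [1.97,2.29,-2,0,0,-1.73,0.7]

```text
time: 1.35
position: [0.5703, -0.2445, 0.1213]
tool_rot: [-3.141, 0.029, 0.001]
ft_force: [0.4, -0.1, 0.6]
grip_width: 0.698
grip_force: 0.0
```

Emit:
step_arm:
  targets:
    - [0,0,-2,0,0,0,0.7]
    - [0,0,-2,0,0,0,0.7]
    - [0,0,-1,0,0,0,0.7]
    - [0,0,0,0,0,0,0.7]
    - [0,0,0,0,0,0,0.7]

```text
time: 1.77
position: [0.5694, -0.2462, 0.0723]
tool_rot: [-3.141, 0.028, 0.002]
ft_force: [-0.1, -0.4, 1.2]
grip_width: 0.706
grip_force: 0.0
```

Emit:
step_arm:
  targets:
    - [0,0,-2,0,0,0,0.7]
    - [0,0,-2,0,0,0,0.7]
    - [0,0,-1.8,0,0,0,0.7]
    - [0,0,-1,0,0,0,0.7]
    - [0,0,0,0,0,0,0.7]

```text
time: 2.18
position: [0.5688, -0.246, 0.0035]
tool_rot: [-3.141, 0.028, 0.003]
ft_force: [-1.5, 1.0, -0.2]
grip_width: 0.699
grip_force: 0.0
```

Emit:
step_arm:
  targets:
    - [0,0,0,0,0,0,0]
    - [0,0,0,0,0,0,0]
    - [0,0,0,0,0,0,0]
    - [0,0,0,0,0,0,0]
    - [0,0,0,0,0,0,0]

```text
time: 2.6
position: [0.5704, -0.246, 0.0055]
tool_rot: [3.141, -0.027, 0.002]
ft_force: [-0.8, 0.7, 0.5]
grip_width: 0.412
grip_force: 0.0
```

Emit:
step_arm:
  targets:
    - [0,0,0,0,0,0,0]
    - [0,0,1,0,0,0,0]
    - [0,0,3,0,0,0,0]
    - [0,0,3,0,0,0,0]
    - [0,0,3,0,0,0,0]

```text
time: 3.02
position: [0.5695, -0.2455, 0.106]
tool_rot: [-3.141, 0.026, 0.001]
ft_force: [1.3, -1.6, -0.2]
grip_width: 0.272
grip_force: 25.0
```

Emit:
step_arm:
  targets:
    - [0.2,1.98,0,0,0,6.54,0]
    - [0.2,1.98,0,0,0,6.54,0]
    - [0.2,1.98,0,0,0,6.54,0]
    - [0.2,1.98,0,0,0,6.54,0]
    - [0.2,1.98,0,0,0,6.54,0]

```text
time: 3.43
position: [0.5799, -0.1459, 0.1054]
tool_rot: [3.019, 0.867, 0.001]
ft_force: [-0.4, -0.3, -0.6]
grip_width: 0.271
grip_force: 25.0
```

Emit:
step_arm:
  targets:
    - [0.2,1.98,0,0,0,6.54,0]
    - [0.2,1.98,0,0,0,6.54,0]
    - [0.2,1.98,0,0,0,6.54,0]
    - [0.2,1.98,0,0,0,6.54,0]
    - [0.2,1.98,0,0,0,6.54,0]

```text
time: 3.85
position: [0.5899, -0.0469, 0.1054]
tool_rot: [2.653, 1.682, 0.0]
ft_force: [0.9, 0.1, 0.0]
grip_width: 0.27
grip_force: 25.0
```

Emit:
step_arm:
  targets:
    - [0.2,1.98,0,0,0,6.54,0]
    - [0.2,1.98,0,0,0,6.54,0]
    - [0.2,1.98,0,0,0,6.54,0]
    - [0.2,1.98,0,0,0,6.54,0]
    - [0.3,1.98,0,0,0,6.54,0]

```text
time: 4.27
position: [0.6008, 0.052, 0.1053]
tool_rot: [2.072, 2.36, -0.0]
ft_force: [0.8, 0.3, -0.7]
grip_width: 0.274
grip_force: 25.0
```

Emit:
step_arm:
  targets:
    - [0,0,-1,0,0,0,0]
    - [0,0,-2,0,0,0,0]
    - [0,0,-1,0,0,0,0]
    - [0,0,0,0,0,0,0]
    - [0,0,0,0,0,0,0]

```text
time: 4.68
position: [0.6003, 0.0502, 0.0641]
tool_rot: [-2.081, -2.353, 0.002]
ft_force: [-0.0, 0.6, -0.8]
grip_width: 0.273
grip_force: 25.0
```

```bash
cat > look.py <<'E'
from h import *
import sys
im,w=cloud(sys.argv[1]);np.savez("l.npz",im=im,w=w);cv2.imwrite(f"pics/{sys.argv[2]}.png",im[:,:,::-1])
E
cat > held.py <<'E'
# colour-patch geometry of a held/placed item in the scene view
from h import *
import sys
im,w=cloud("scene");cv2.imwrite(f"pics/{sys.argv[1]}.png",im[:,:,::-1])
hsv=cv2.cvtColor(im,cv2.COLOR_RGB2HSV)
h0,h1=int(sys.argv[2]),int(sys.argv[3])
b=((hsv[...,0]>=h0)&(hsv[...,0]<=h1)&(hsv[...,1]>150)&(hsv[...,2]>60)).astype(np.uint8)
k,l,st,ce=cv2.connectedComponentsWithStats(b)
for i in range(1,k):
    P=w[l==i];P=P[~np.isnan(P[:,0])]
    if len(P)>25:
        print(ce[i].round(),len(P),P.mean(0).round(4),"z lo/hi",np.percentile(P[:,2],[3,97]).round(4))
E
python3 held.py s1 22 33; python3 -c "
from h import *
s=ctrl.get_state();print(s['position'],s['tool_rot'])"
```

```text
[312. 188.] 34 [0.6062 0.1203 0.0625] z lo/hi [0.0555 0.0668]
[261. 198.] 136 [ 0.6164 -0.0188  0.0694] z lo/hi [0.0559 0.0757]
[0.60102587 0.05053766 0.06490177] [ 2.08085232e+00  2.35333575e+00 -1.73213028e-04]
```

View pics/s1.png

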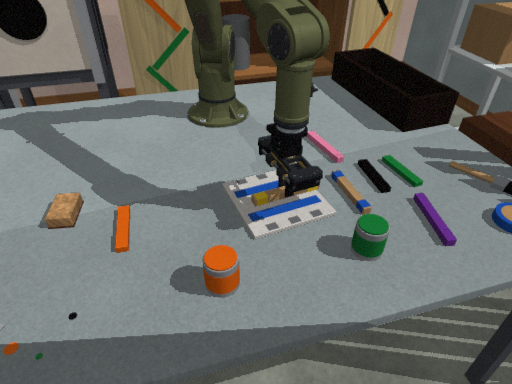

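The stick is gripped level with its underside about 9 mm below the TCP (yellow band at (261,198)). Lowering gently.

Emit:
step_arm:
  targets:
    - [0.1,0.1,-1.5,0,0,0,0]
    - [0,0,-1.5,0,0,0,0]
    - [0,0,-0.5,0,0,0,0]
    - [0,0,-0.3,0,0,0,0]
    - [0,0,0,0,0,0,0]

```text
time: 5.15
position: [0.6015, 0.0522, 0.026]
tool_rot: [-2.079, -2.354, 0.001]
ft_force: [-0.5, 1.0, -0.9]
grip_width: 0.277
grip_force: 25.0
```

Emit:
step_arm:
  targets:
    - [0,0,-0.2,0,0,0,0]
    - [0,0,-0.2,0,0,0,0]
    - [0,0,0,0,0,0,0]
    - [0,0,0,0,0,0,0]
    - [0,0,0,0,0,0,0]

```text
time: 5.57
position: [0.6021, 0.0523, 0.0229]
tool_rot: [2.079, 2.355, 0.001]
ft_force: [0.5, -1.0, -0.6]
grip_width: 0.273
grip_force: 25.0
```

Emit:
step_arm:
  targets:
    - [0,0,-0.1,0,0,0,0]
    - [0,0,-0.1,0,0,0,0]
    - [0,0,0,0,0,0,0]
    - [0,0,0,0,0,0,0]
    - [0,0,0,0,0,0,0]

```text
time: 5.98
position: [0.6022, 0.0523, 0.0214]
tool_rot: [2.079, 2.355, 0.0]
ft_force: [-2.5, -0.3, 5.6]
grip_width: 0.273
grip_force: 25.0
```

Emit:
step_arm:
  targets:
    - [0,0,-0.1,0,0,0,0]
    - [0,0,-0.1,0,0,0,0]
    - [0,0,0,0,0,0,0]
    - [0,0,0,0,0,0,0]
    - [0,0,0,0,0,0,0]

```text
time: 6.4
position: [0.6022, 0.0522, 0.0214]
tool_rot: [2.078, 2.354, -0.001]
ft_force: [-7.5, -0.9, 17.6]
grip_width: 0.271
grip_force: 25.0
```

Emit:
step_arm:
  targets:
    - [0,0,0.2,0,0,0,0]
    - [0,0,0,0,0,0,0.55]
    - [0,0,0,0,0,0,0.55]
    - [0,0,0,0,0,0,0.55]
    - [0,0,0,0,0,0,0.55]

```text
time: 6.82
position: [0.6016, 0.0522, 0.0201]
tool_rot: [-2.079, -2.355, 0.0]
ft_force: [-0.5, -0.1, -0.1]
grip_width: 0.489
grip_force: 0.0
```

Emit:
step_arm:
  targets:
    - [0,0,0,0,0,0,0.55]
    - [0,0,1,0,0,0,0.55]
    - [0,0,3,0,0,0,0.55]
    - [0,0,3,0,0,0,0.55]
    - [0,0,2,0,0,0,0.55]

```text
time: 7.23
position: [0.6029, 0.0528, 0.1138]
tool_rot: [2.077, 2.354, 0.004]
ft_force: [1.3, 1.0, -1.2]
grip_width: 0.547
grip_force: 0.0
```

Emit:
step_arm:
  targets:
    - [-0.18,1.5,0,0,0,6.5,0.55]
    - [-0.18,1.5,0,0,0,6.5,0.55]
    - [-0.18,1.5,0,0,0,6.5,0.55]
    - [-0.18,1.5,0,0,0,6.5,0.55]
    - [-0.18,1.5,0,0,0,6.5,0.55]

```text
time: 7.65
position: [0.5929, 0.1279, 0.1115]
tool_rot: [1.329, 2.846, 0.0]
ft_force: [-0.2, -0.4, 1.0]
grip_width: 0.55
grip_force: 0.0
```

Emit:
step_arm:
  targets:
    - [-0.18,1.5,0,0,0,6.5,0.55]
    - [-0.18,1.5,0,0,0,6.5,0.55]
    - [-0.18,1.5,0,0,0,6.5,0.55]
    - [-0.18,1.5,0,0,0,6.5,0.55]
    - [-0.18,1.5,0,0,0,6.5,0.55]

```text
time: 8.07
position: [0.5839, 0.2029, 0.1114]
tool_rot: [0.48, 3.104, 0.0]
ft_force: [0.5, 0.6, -1.1]
grip_width: 0.55
grip_force: 0.0
```

Emit:
step_arm:
  targets:
    - [-0.18,1.5,0,0,0,6.5,0.55]
    - [-0.18,1.5,0,0,0,6.5,0.55]
    - [-0.18,1.5,0,0,0,6.6,0.55]
    - [0,0,0,0,0,0,0.55]
    - [0,0,0,0,0,0,0.55]

```text
time: 8.48
position: [0.5782, 0.2479, 0.111]
tool_rot: [-0.045, 3.141, 0.001]
ft_force: [0.2, 0.3, -0.1]
grip_width: 0.55
grip_force: 0.0
```

Emit:
step_arm:
  targets:
    - [0,0,-3,0,0,0,0.55]
    - [0,0,-3,0,0,0,0.55]
    - [0,0,-3,0,0,0,0.55]
    - [0,0,-1.7,0,0,0,0.55]
    - [0,0,0,0,0,0,0.55]

```text
time: 8.9
position: [0.5785, 0.2448, 0.0022]
tool_rot: [0.039, -3.139, 0.003]
ft_force: [0.1, 0.2, 0.1]
grip_width: 0.551
grip_force: 0.0
```

Emit:
step_arm:
  targets:
    - [0,0,0,0,0,0,0]
    - [0,0,0,0,0,0,0]
    - [0,0,0,0,0,0,0]
    - [0,0,0,0,0,0,0]
    - [0,0,0,0,0,0,0]

```text
time: 9.32
position: [0.5788, 0.247, 0.004]
tool_rot: [-0.046, 3.141, 0.0]
ft_force: [0.6, -0.1, 0.1]
grip_width: 0.268
grip_force: 25.0
```

Emit:
step_arm:
  targets:
    - [0,0,0,0,0,0,0]
    - [0,0,0,0,0,0,0]
    - [0,0,0,0,0,0,0]
    - [0,0,0,0,0,0,0]
    - [0,0,0,0,0,0,0]

```text
time: 9.73
position: [0.5788, 0.247, 0.0039]
tool_rot: [-0.047, 3.141, -0.0]
ft_force: [-0.7, -0.2, 4.4]
grip_width: 0.277
grip_force: 25.0
```

Emit:
step_arm:
  targets:
    - [0,0,1,0,0,0,0]
    - [0,0,3,0,0,0,0]
    - [0,0,3,0,0,0,0]
    - [0,0,3,0,0,0,0]
    - [0,0,0,0,0,0,0]

```text
time: 10.15
position: [0.5812, 0.25, 0.1102]
tool_rot: [-0.048, 3.133, 0.007]
ft_force: [1.3, 1.5, -0.2]
grip_width: 0.275
grip_force: 25.0
```

Emit:
step_arm:
  targets:
    - [-0.59,-1.6,0,0,0,-6.5,0]
    - [-0.59,-1.6,0,0,0,-6.5,0]
    - [-0.59,-1.6,0,0,0,-6.5,0]
    - [-0.59,-1.6,0,0,0,-6.5,0]
    - [-0.59,-1.6,0,0,0,-6.5,0]

```text
time: 10.57
position: [0.5481, 0.1667, 0.1033]
tool_rot: [-0.841, -3.026, -0.0]
ft_force: [0.0, 0.1, -0.6]
grip_width: 0.275
grip_force: 25.0
```

Emit:
step_arm:
  targets:
    - [-0.59,-1.6,0,0,0,-6.5,0]
    - [-0.59,-1.6,0,0,0,-6.5,0]
    - [-0.59,-1.6,0,0,0,-6.5,0]
    - [-0.59,-1.6,0,0,0,-6.5,0]
    - [-0.59,-1.6,0,0,0,-6.5,0]

```text
time: 10.98
position: [0.5187, 0.0868, 0.1034]
tool_rot: [-1.655, -2.67, -0.0]
ft_force: [0.3, -1.3, -0.8]
grip_width: 0.272
grip_force: 25.0
```

Emit:
step_arm:
  targets:
    - [-0.59,-1.6,0,0,0,-6.5,0]
    - [-0.59,-1.6,0,0,0,-6.5,0]
    - [-0.59,-1.6,0,0,0,-6.6,0]
    - [0,0,0,0,0,0,0]
    - [0,0,0,0,0,0,0]

```text
time: 11.4
position: [0.5015, 0.0388, 0.1035]
tool_rot: [2.078, 2.356, -0.0]
ft_force: [-0.1, -0.5, -0.4]
grip_width: 0.274
grip_force: 25.0
```

Emit:
step_arm:
  targets:
    - [0,0,-2,0,0,0,0]
    - [0,0,-3,0,0,0,0]
    - [0,0,-2,0,0,0,0]
    - [0,0,-0.9,0,0,0,0]
    - [0,0,0,0,0,0,0]

```text
time: 11.82
position: [0.5001, 0.0407, 0.0226]
tool_rot: [-2.072, -2.356, 0.002]
ft_force: [-0.1, -0.5, -1.0]
grip_width: 0.272
grip_force: 25.0
```

Now to contact with small steps, then release.

Emit:
step_arm:
  targets:
    - [0.1,0,-0.4,0,0,0,0]
    - [0,0,-0.2,0,0,0,0]
    - [0,0,-0.1,0,0,0,0]
    - [0,0,0,0,0,0,0]
    - [0,0,0,0,0,0,0]

```text
time: 12.23
position: [0.5033, 0.0392, 0.0183]
tool_rot: [2.078, 2.354, 0.001]
ft_force: [-0.1, -0.0, -0.5]
grip_width: 0.276
grip_force: 25.0
```

Emit:
step_arm:
  targets:
    - [0,0,-0.1,0,0,0,0]
    - [0,0,-0.1,0,0,0,0]
    - [0,0,0,0,0,0,0]
    - [0,0,0,0,0,0,0]
    - [0,0,0,0,0,0,0]

```text
time: 12.65
position: [0.5031, 0.0391, 0.0159]
tool_rot: [2.079, 2.354, 0.001]
ft_force: [-0.3, -0.7, 1.8]
grip_width: 0.276
grip_force: 25.0
```

Emit:
step_arm:
  targets:
    - [0,0,0,0,0,0,0.55]
    - [0,0,0,0,0,0,0.55]
    - [0,0,0,0,0,0,0.55]
    - [0,0,0,0,0,0,0.55]
    - [0,0,0,0,0,0,0.55]

```text
time: 13.07
position: [0.5026, 0.0392, 0.0155]
tool_rot: [-2.079, -2.355, 0.0]
ft_force: [-1.1, -0.3, 0.3]
grip_width: 0.526
grip_force: 0.0
```

Emit:
step_arm:
  targets:
    - [0,0,1,0,0,0,0.55]
    - [0,0,3,0,0,0,0.55]
    - [0,0,3,0,0,0,0.55]
    - [0,0,2,0,0,0,0.55]
    - [0,0,0,0,0,0,0.55]

```text
time: 13.48
position: [0.5062, 0.0398, 0.1107]
tool_rot: [2.074, 2.35, 0.008]
ft_force: [0.5, 0.7, 0.6]
grip_width: 0.548
grip_force: 0.0
```

Emit:
step_arm:
  targets:
    - [0.2,2.4,0,0,0,6.25,0.55]
    - [0.2,2.4,0,0,0,6.25,0.55]
    - [0.2,2.4,0,0,0,6.25,0.55]
    - [0.2,2.4,0,0,0,6.25,0.55]
    - [0.2,2.4,0,0,0,6.25,0.55]

```text
time: 13.9
position: [0.5125, 0.1601, 0.1057]
tool_rot: [1.361, 2.831, -0.0]
ft_force: [0.6, -0.0, 0.5]
grip_width: 0.55
grip_force: 0.0
```

Emit:
step_arm:
  targets:
    - [0.2,2.4,0,0,0,6.25,0.55]
    - [0.2,2.4,0,0,0,6.25,0.55]
    - [0.2,2.4,0,0,0,6.25,0.55]
    - [0.2,2.4,0,0,0,6.25,0.55]
    - [0.2,2.4,0,0,0,6.25,0.55]

```text
time: 14.32
position: [0.5226, 0.2801, 0.1055]
tool_rot: [-0.548, -3.093, 0.0]
ft_force: [0.4, -1.1, 1.5]
grip_width: 0.551
grip_force: 0.0
```

Emit:
step_arm:
  targets:
    - [0.2,2.4,0,0,0,6.25,0.55]
    - [0.2,2.4,0,0,0,6.25,0.55]
    - [0.2,2.4,0,0,0,6.25,0.55]
    - [0,0,0,0,0,0,0.55]
    - [0,0,0,0,0,0,0.55]

```text
time: 14.73
position: [0.5276, 0.3527, 0.1052]
tool_rot: [-0.042, -3.14, -0.001]
ft_force: [-0.0, -1.2, -0.3]
grip_width: 0.547
grip_force: 0.0
```

```bash
cat > chk.py <<'E'
from h import *
from m import *
import sys
lo,hi=float(sys.argv[2]),float(sys.argv[3])
c=np.array([.552,.0455]);a=np.radians(7.1);B=np.array([[np.cos(a),-np.sin(a)],[np.sin(a),np.cos(a)]])
for n in("top","scene"):
    im,w=cloud(n);cv2.imwrite(f"pics/{n}_{sys.argv[1]}.png",im[:,:,::-1])
    b=(w[...,:2]-c)@B; ok=(np.abs(np.nan_to_num(b,nan=9)).max(-1)<.13)
    bz=w[ok&(np.abs(b).max(-1)>.1)]
    print(n,"board",rect(w[ok&(w[...,2]>.008)]))
    m=(ok&(w[...,2]>lo)&(w[...,2]<hi)).astype(np.uint8)
    k,l,st,ce=cv2.connectedComponentsWithStats(m,connectivity=4)
    for i in range(1,k):
        if st[i,4]>60:
            P=b[l==i];print(ce[i].round(),st[i,4],"z",np.nanmedian(w[l==i][:,2]).round(4),rect(P),im[l==i].mean(0).round())
s=ctrl.get_state();print(s['position'],s['tool_rot'])
E
python3 chk.py a .022 .06
```

```text
top board (array([542.7,  51.5]), 245.6, 242.9, -82.9)
[235. 178.] 513 z 0.0322 (array([48.9, -0.3]), 179.5, 25.4, -89.8) [175. 149.  86.]
[241. 211.] 516 z 0.0323 (array([-51.1,  -2.4]), 179.1, 25.0, 89.9) [123. 118. 123.]
scene board (array([553.6,  46. ]), 233.8, 231.6, 7.0)
[268. 182.] 505 z 0.031 (array([-47. ,  -2.4]), 180.8, 29.7, -89.8) [103.  97.  99.]
[285. 203.] 601 z 0.0311 (array([52.9,  0.9]), 181.6, 27.1, -89.9) [158. 131.  68.]
[0.52883434 0.35004597 0.10516772] [-4.75564299e-02 -3.14075019e+00  2.02477874e-03]
```

View pics/top_a.png

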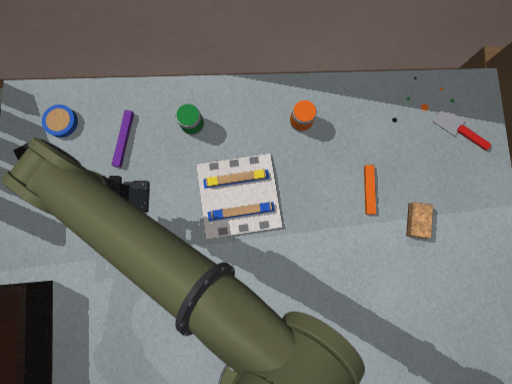

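Both spacers lie centred on the stripes, yellow at (236,178) and blue at (241,211). Next, the black slat.

Emit:
step_arm:
  targets:
    - [0,0.1,-3,0,0,0,0.55]
    - [0,0,-3,0,0,0,0.55]
    - [0,0,-2.5,0,0,0,0.55]
    - [0,0,-1.6,0,0,0,0.55]
    - [0,0,0,0,0,0,0.55]

```text
time: 15.25
position: [0.5289, 0.3497, 0.0025]
tool_rot: [-0.049, -3.14, 0.004]
ft_force: [-1.0, -1.2, 0.8]
grip_width: 0.551
grip_force: 0.0
```

Emit:
step_arm:
  targets:
    - [0,0,0,0,0,0,0]
    - [0,0,0,0,0,0,0]
    - [0,0,0,0,0,0,0]
    - [0,0,0,0,0,0,0]
    - [0,0,0,0,0,0,0]

```text
time: 15.67
position: [0.5293, 0.3524, 0.0055]
tool_rot: [0.045, 3.14, 0.001]
ft_force: [-0.3, -0.1, 2.8]
grip_width: 0.325
grip_force: 25.0
```

Emit:
step_arm:
  targets:
    - [0,0,0,0,0,0,0]
    - [0,0,1,0,0,0,0]
    - [0,0,3,0,0,0,0]
    - [0,0,3,0,0,0,0]
    - [0,0,3,0,0,0,0]

```text
time: 16.08
position: [0.5281, 0.3521, 0.1058]
tool_rot: [-0.044, -3.14, 0.0]
ft_force: [-0.1, -0.7, -0.5]
grip_width: 0.316
grip_force: 25.0
```

Emit:
step_arm:
  targets:
    - [0.23,-3.06,0,0,0,0.88,0]
    - [0.23,-3.06,0,0,0,0.88,0]
    - [0.23,-3.06,0,0,0,0.88,0]
    - [0.23,-3.06,0,0,0,0.88,0]
    - [0.23,-3.06,0,0,0,0.88,0]

```text
time: 16.5
position: [0.54, 0.1979, 0.105]
tool_rot: [-0.078, 3.14, -0.001]
ft_force: [-0.3, -0.2, 0.1]
grip_width: 0.319
grip_force: 25.0
```

Emit:
step_arm:
  targets:
    - [0.23,-3.06,0,0,0,0.88,0]
    - [0.23,-3.06,0,0,0,0.88,0]
    - [0.23,-3.06,0,0,0,0.88,0]
    - [0.23,-3.06,0,0,0,0.88,0]
    - [0.23,-3.06,0,0,0,0.88,0]

```text
time: 16.92
position: [0.5515, 0.0448, 0.1051]
tool_rot: [-0.198, 3.135, -0.001]
ft_force: [0.9, 0.3, -0.6]
grip_width: 0.319
grip_force: 25.0
```

Emit:
step_arm:
  targets:
    - [0,0,0,0,0,0,0]
    - [0,0,-2,0,0,0,0]
    - [0,0,-3,0,0,0,0]
    - [0,0,-1,0,0,0,0]
    - [0,0,0,0,0,0,0]

```text
time: 17.33
position: [0.5493, 0.0461, 0.0423]
tool_rot: [0.197, -3.13, -0.001]
ft_force: [0.3, -0.5, -0.5]
grip_width: 0.317
grip_force: 25.0
```

Emit:
step_arm:
  targets:
    - [0,0.05,-0.4,0,0,0,0]
    - [0,0,-0.2,0,0,0,0]
    - [0,0,0,0,0,0,0]
    - [0,0,0,0,0,0,0]
    - [0,0,0,0,0,0,0]

```text
time: 17.75
position: [0.5523, 0.0469, 0.0394]
tool_rot: [-0.197, 3.134, -0.0]
ft_force: [0.9, 0.3, -0.2]
grip_width: 0.316
grip_force: 25.0
```

Emit:
step_arm:
  targets:
    - [0,0,-0.1,0,0,0,0]
    - [0,0,-0.1,0,0,0,0]
    - [0,0,0,0,0,0,0]
    - [0,0,0,0,0,0,0]
    - [0,0,0,0,0,0,0]

```text
time: 18.17
position: [0.5522, 0.0467, 0.0375]
tool_rot: [-0.196, 3.135, -0.001]
ft_force: [-2.0, -0.1, 4.6]
grip_width: 0.32
grip_force: 25.0
```

Emit:
step_arm:
  targets:
    - [0,0,0,0,0,0,0.5]
    - [0,0,0,0,0,0,0.5]
    - [0,0,0,0,0,0,0.5]
    - [0,0,0,0,0,0,0.5]
    - [0,0,0,0,0,0,0.5]

```text
time: 18.58
position: [0.5517, 0.0467, 0.0364]
tool_rot: [0.196, -3.135, -0.0]
ft_force: [-0.5, 0.2, -0.1]
grip_width: 0.489
grip_force: 0.0
```

Emit:
step_arm:
  targets:
    - [0,0,1,0,0,0,0.5]
    - [0,0,3,0,0,0,0.5]
    - [0,0,3,0,0,0,0.5]
    - [0,0,1,0,0,0,0.5]
    - [0,0,0,0,0,0,0.5]

```text
time: 19.0
position: [0.554, 0.0473, 0.12]
tool_rot: [-0.196, 3.13, -0.001]
ft_force: [0.2, 0.1, -0.8]
grip_width: 0.497
grip_force: 0.0
```

Emit:
step_arm:
  targets:
    - [-0.18,3.32,0,0,0,0,0.55]
    - [-0.18,3.32,0,0,0,0,0.55]
    - [-0.18,3.32,0,0,0,0,0.55]
    - [-0.18,3.32,0,0,0,0,0.55]
    - [-0.18,3.32,0,0,0,0,0.55]

```text
time: 19.42
position: [0.5419, 0.2135, 0.1153]
tool_rot: [0.195, -3.134, 0.001]
ft_force: [-0.1, 0.2, 0.6]
grip_width: 0.554
grip_force: 0.0
```

Emit:
step_arm:
  targets:
    - [-0.18,3.32,0,0,0,0,0.55]
    - [-0.18,3.32,0,0,0,0,0.55]
    - [-0.18,3.32,0,0,0,0,0.55]
    - [-0.18,3.32,0,0,0,0,0.55]
    - [-0.18,3.32,0,0,0,0,0.55]

```text
time: 19.83
position: [0.533, 0.3795, 0.1149]
tool_rot: [0.196, -3.134, 0.002]
ft_force: [0.6, 0.0, 0.6]
grip_width: 0.552
grip_force: 0.0
```

Emit:
step_arm:
  targets:
    - [-0.18,3.32,0,0,0,0,0.55]
    - [-0.18,3.32,0,0,0,0,0.55]
    - [0,0,-2,0,0,0,0.55]
    - [0,0,-2,0,0,0,0.55]
    - [0,0,0,0,0,0,0.55]

```text
time: 20.25
position: [0.5274, 0.4434, 0.0707]
tool_rot: [0.2, -3.129, 0.009]
ft_force: [0.0, -1.9, -0.5]
grip_width: 0.55
grip_force: 0.0
```

```bash
python3 chk.py b .04 .08
```

```text
top board (array([542.6,  51.4]), 245.8, 242.8, -82.9)
[238. 194.] 489 z 0.048 (array([-2.1, -0.5]), 149.7, 28.0, -0.5) [32. 30. 29.]
scene board (array([552.4,  45.3]), 235.5, 231.2, 6.9)
[278. 188.] 440 z 0.0474 (array([1.8, 0. ]), 150.5, 29.2, 0.0) [17. 16. 14.]
[0.52956234 0.44402309 0.07486322] [ 0.1962373  -3.1328937   0.00325068]
```

Emit:
step_arm:
  targets:
    - [0,0.05,-3,0,0,0,0.55]
    - [0,0,-2.5,0,0,0,0.55]
    - [0,0,-1.6,0,0,0,0.55]
    - [0,0,0,0,0,0,0.55]
    - [0,0,0,0,0,0,0.55]

```text
time: 20.77
position: [0.5304, 0.4451, 0.0058]
tool_rot: [0.195, -3.135, 0.0]
ft_force: [-0.2, -0.1, 0.1]
grip_width: 0.551
grip_force: 0.0
```

Emit:
step_arm:
  targets:
    - [0,0,0,0,0,0,0]
    - [0,0,0,0,0,0,0]
    - [0,0,0,0,0,0,0]
    - [0,0,0,0,0,0,0]
    - [0,0,0,0,0,0,0]

```text
time: 21.18
position: [0.5307, 0.4462, 0.0068]
tool_rot: [-0.196, 3.134, 0.002]
ft_force: [-0.8, -1.5, 4.4]
grip_width: 0.32
grip_force: 25.0
```

Emit:
step_arm:
  targets:
    - [0,0,0,0,0,0,0]
    - [0,0,1,0,0,0,0]
    - [0,0,3,0,0,0,0]
    - [0,0,3,0,0,0,0]
    - [0,0,3,0,0,0,0]

```text
time: 21.6
position: [0.5296, 0.4452, 0.1065]
tool_rot: [0.197, -3.134, 0.001]
ft_force: [0.4, 0.6, -0.9]
grip_width: 0.317
grip_force: 25.0
```

Emit:
step_arm:
  targets:
    - [0.15,-3.38,0,0,0,0,0]
    - [0.15,-3.38,0,0,0,0,0]
    - [0.15,-3.38,0,0,0,0,0]
    - [0.15,-3.38,0,0,0,0,0]
    - [0.15,-3.38,0,0,0,0,0]

```text
time: 22.02
position: [0.5373, 0.2749, 0.1057]
tool_rot: [0.197, -3.135, 0.001]
ft_force: [0.8, -0.2, -0.4]
grip_width: 0.32
grip_force: 25.0
```

Emit:
step_arm:
  targets:
    - [0.15,-3.38,0,0,0,0,0]
    - [0.15,-3.38,0,0,0,0,0]
    - [0.15,-3.38,0,0,0,0,0]
    - [0.15,-3.38,0,0,0,0,0]
    - [0.15,-3.38,0,0,0,0,0]

```text
time: 22.43
position: [0.5447, 0.1059, 0.1059]
tool_rot: [0.197, -3.135, 0.001]
ft_force: [0.6, 0.3, 0.1]
grip_width: 0.317
grip_force: 25.0
```

Emit:
step_arm:
  targets:
    - [0,0,0,0,0,0,0]
    - [0,0,-2,0,0,0,0]
    - [0,0,-3,0,0,0,0]
    - [0,0,0,0,0,0,0]
    - [0,0,0,0,0,0,0]

```text
time: 22.85
position: [0.5437, 0.1077, 0.0549]
tool_rot: [0.197, -3.132, -0.0]
ft_force: [-0.1, 0.3, -0.2]
grip_width: 0.316
grip_force: 25.0
```

Emit:
step_arm:
  targets:
    - [0,0,-1,0,0,0,0]
    - [0,0,-0.4,0,0,0,0]
    - [0,0,-0.1,0,0,0,0]
    - [0,0,0,0,0,0,0]
    - [0,0,0,0,0,0,0]

```text
time: 23.27
position: [0.5455, 0.1079, 0.0411]
tool_rot: [-0.197, 3.135, 0.0]
ft_force: [0.4, 0.3, 0.1]
grip_width: 0.317
grip_force: 25.0
```

Emit:
step_arm:
  targets:
    - [0,0,-0.1,0,0,0,0]
    - [0,0,-0.1,0,0,0,0]
    - [0,0,0,0,0,0,0]
    - [0,0,0,0,0,0,0]
    - [0,0,0,0,0,0,0]

```text
time: 23.68
position: [0.5455, 0.1077, 0.0388]
tool_rot: [-0.196, 3.135, 0.0]
ft_force: [1.0, 0.4, 1.6]
grip_width: 0.319
grip_force: 25.0
```

Emit:
step_arm:
  targets:
    - [0,0,0,0,0,0,0.5]
    - [0,0,0,0,0,0,0.5]
    - [0,0,0,0,0,0,0.5]
    - [0,0,0,0,0,0,0.5]
    - [0,0,0,0,0,0,0.5]

```text
time: 24.1
position: [0.5451, 0.1076, 0.0385]
tool_rot: [0.196, -3.135, -0.0]
ft_force: [0.6, 0.2, 0.7]
grip_width: 0.488
grip_force: 0.0
```

Emit:
step_arm:
  targets:
    - [0,0,1,0,0,0,0.5]
    - [0,0,3,0,0,0,0.5]
    - [0,0,3,0,0,0,0.5]
    - [0,0,1,0,0,0,0.5]
    - [0,0,0,0,0,0,0.5]

```text
time: 24.52
position: [0.5473, 0.1084, 0.122]
tool_rot: [-0.196, 3.13, -0.0]
ft_force: [0.4, 0.6, 0.3]
grip_width: 0.5
grip_force: 0.0
```

Emit:
step_arm:
  targets:
    - [0.09,-3.28,0,0,0,-0.71,0.55]
    - [0.09,-3.28,0,0,0,-0.71,0.55]
    - [0.09,-3.28,0,0,0,-0.71,0.55]
    - [0.09,-3.28,0,0,0,-0.71,0.55]
    - [0.09,-3.28,0,0,0,-0.71,0.55]

```text
time: 24.93
position: [0.5486, -0.0581, 0.1175]
tool_rot: [0.099, -3.138, 0.0]
ft_force: [-0.1, 0.2, -0.1]
grip_width: 0.547
grip_force: 0.0
```

Emit:
step_arm:
  targets:
    - [0.09,-3.28,0,0,0,-0.71,0.55]
    - [0.09,-3.28,0,0,0,-0.71,0.55]
    - [0.09,-3.28,0,0,0,-0.71,0.55]
    - [0.09,-3.28,0,0,0,-0.71,0.55]
    - [0.09,-3.28,0,0,0,-0.71,0.55]

```text
time: 25.35
position: [0.553, -0.222, 0.1173]
tool_rot: [0.001, -3.14, -0.001]
ft_force: [0.5, -0.2, -0.5]
grip_width: 0.553
grip_force: 0.0
```

Emit:
step_arm:
  targets:
    - [0.09,-3.28,0,0,0,-0.71,0.55]
    - [0.09,-3.28,0,0,0,-0.71,0.55]
    - [0.09,-3.28,0,0,0,-0.71,0.55]
    - [0.09,-3.28,0,0,0,-0.71,0.55]
    - [0,0,0,0,0,0,0.55]

```text
time: 25.77
position: [0.5546, -0.3611, 0.1161]
tool_rot: [-0.093, -3.137, 0.005]
ft_force: [-1.0, -1.8, -0.7]
grip_width: 0.55
grip_force: 0.0
```

```bash
python3 chk.py c .04 .08
```

```text
top board (array([549.4,  44.3]), 230.0, 229.6, -82.9)
[238. 194.] 490 z 0.048 (array([-2.1, -0.4]), 150.0, 28.1, -0.6) [29. 27. 27.]
[217. 197.] 495 z 0.0479 (array([-2. , 60.5]), 149.5, 28.3, -0.5) [ 41. 117.  63.]
scene board (array([553.5,  45.3]), 233.5, 231.3, 7.4)
[299. 182.] 420 z 0.0473 (array([ 1.6, 61.7]), 151.2, 29.8, -0.3) [ 27. 103.  49.]
[278. 188.] 434 z 0.0473 (array([2.5, 0.3]), 151.1, 30.1, -0.6) [16. 14. 13.]
[ 0.55633913 -0.35313537  0.11663296] [-8.13728659e-02 -3.13837715e+00 -2.73925807e-03]
```

Emit:
step_arm:
  targets:
    - [0.15,0.05,-3,0,0,0,0.55]
    - [0,0,-3,0,0,0,0.55]
    - [0,0,-3,0,0,0,0.55]
    - [0,0,-2.2,0,0,0,0.55]
    - [0,0,0,0,0,0,0.55]

```text
time: 26.28
position: [0.5579, -0.348, 0.0027]
tool_rot: [-0.071, -3.137, -0.006]
ft_force: [0.2, -0.2, -1.1]
grip_width: 0.546
grip_force: 0.0
```

Emit:
step_arm:
  targets:
    - [0,0,0,0,0,0,0]
    - [0,0,0,0,0,0,0]
    - [0,0,0,0,0,0,0]
    - [0,0,0,0,0,0,0]
    - [0,0,0,0,0,0,0]

```text
time: 26.7
position: [0.5597, -0.351, 0.0076]
tool_rot: [0.076, 3.14, -0.001]
ft_force: [-0.4, -0.5, 2.5]
grip_width: 0.315
grip_force: 25.0
```

Emit:
step_arm:
  targets:
    - [0,0,0,0,0,0,0]
    - [0,0,1,0,0,0,0]
    - [0,0,3,0,0,0,0]
    - [0,0,3,0,0,0,0]
    - [0,0,3,0,0,0,0]

```text
time: 27.12
position: [0.5588, -0.3509, 0.108]
tool_rot: [-0.076, -3.14, -0.001]
ft_force: [0.4, -1.0, -0.1]
grip_width: 0.317
grip_force: 25.0
```

Emit:
step_arm:
  targets:
    - [0.02,3.37,0,0,0,1,0]
    - [0.02,3.37,0,0,0,1,0]
    - [0.02,3.37,0,0,0,1,0]
    - [0.02,3.37,0,0,0,1,0]
    - [0.02,3.37,0,0,0,1,0]

```text
time: 27.53
position: [0.56, -0.1813, 0.1073]
tool_rot: [-0.062, 3.141, -0.001]
ft_force: [0.8, 0.2, 0.6]
grip_width: 0.318
grip_force: 25.0
```

Emit:
step_arm:
  targets:
    - [0.02,3.37,0,0,0,1,0]
    - [0.02,3.37,0,0,0,1,0]
    - [0.02,3.37,0,0,0,1,0]
    - [0.02,3.37,0,0,0,1,0]
    - [0.02,3.37,0,0,0,1,0]

```text
time: 27.95
position: [0.5611, -0.0128, 0.1073]
tool_rot: [-0.199, 3.135, -0.002]
ft_force: [0.1, 0.5, -0.6]
grip_width: 0.317
grip_force: 25.0
```

Emit:
step_arm:
  targets:
    - [0,0,0,0,0,0,0]
    - [0,0,-2,0,0,0,0]
    - [0,0,-3,0,0,0,0]
    - [0,0,0,0,0,0,0]
    - [0,0,0,0,0,0,0]

```text
time: 28.37
position: [0.56, -0.0143, 0.056]
tool_rot: [0.198, -3.132, -0.001]
ft_force: [-0.5, 0.5, 0.5]
grip_width: 0.322
grip_force: 25.0
```

Emit:
step_arm:
  targets:
    - [-0.1,-0.25,-0.8,0,0,0,0]
    - [0,0,-0.5,0,0,0,0]
    - [0,0,-0.1,0,0,0,0]
    - [0,0,0,0,0,0,0]
    - [0,0,0,0,0,0,0]

```text
time: 28.78
position: [0.5606, -0.0166, 0.0431]
tool_rot: [-0.198, 3.135, 0.0]
ft_force: [1.2, -0.3, -1.0]
grip_width: 0.318
grip_force: 25.0
```

Emit:
step_arm:
  targets:
    - [0,0,-0.1,0,0,0,0]
    - [0,0,-0.1,0,0,0,0]
    - [0,0,0,0,0,0,0]
    - [0,0,0,0,0,0,0]
    - [0,0,0,0,0,0,0]

```text
time: 29.2
position: [0.5603, -0.0165, 0.0406]
tool_rot: [-0.198, 3.135, 0.0]
ft_force: [0.2, -1.3, 0.3]
grip_width: 0.317
grip_force: 25.0
```

Emit:
step_arm:
  targets:
    - [0,0,-0.1,0,0,0,0]
    - [0,0,-0.05,0,0,0,0]
    - [0,0,0,0,0,0,0]
    - [0,0,0,0,0,0,0]
    - [0,0,0,0,0,0,0]

```text
time: 29.62
position: [0.5604, -0.0166, 0.0395]
tool_rot: [-0.198, 3.135, -0.0]
ft_force: [-2.2, 0.1, 5.6]
grip_width: 0.319
grip_force: 25.0
```

Emit:
step_arm:
  targets:
    - [0,0,0,0,0,0,0.5]
    - [0,0,0,0,0,0,0.5]
    - [0,0,0,0,0,0,0.5]
    - [0,0,0,0,0,0,0.5]
    - [0,0,0,0,0,0,0.5]

```text
time: 30.03
position: [0.5601, -0.0166, 0.0388]
tool_rot: [0.198, -3.135, -0.0]
ft_force: [-0.3, 0.4, -0.5]
grip_width: 0.493
grip_force: 0.0
```

Emit:
step_arm:
  targets:
    - [0,0,1,0,0,0,0.5]
    - [0,0,3,0,0,0,0.5]
    - [0,0,3,0,0,0,0.5]
    - [0,0,3,0,0,0,0.5]
    - [0,0,0,0,0,0,0.5]

```text
time: 30.45
position: [0.5641, -0.0156, 0.1455]
tool_rot: [-0.198, 3.126, -0.002]
ft_force: [1.2, 1.3, 0.3]
grip_width: 0.5
grip_force: 0.0
```

Emit:
step_arm:
  targets:
    - [0,-3.5,0,0,0,0,0.5]
    - [0,-3.5,0,0,0,0,0.5]
    - [0,-3.5,0,0,0,0,0.5]
    - [0,-3.5,0,0,0,0,0.5]
    - [0,-3.5,0,0,0,0,0.5]

```text
time: 30.87
position: [0.5601, -0.1933, 0.1396]
tool_rot: [-0.198, 3.135, -0.001]
ft_force: [0.8, -0.2, 0.4]
grip_width: 0.5
grip_force: 0.0
```

Emit:
step_arm:
  targets:
    - [0,-3.5,0,0,0,0,0.5]
    - [0,-3.5,0,0,0,0,0.5]
    - [0,-3.5,0,0,0,0,0.5]
    - [0,0,0,0,0,0,0.5]
    - [0,0,0,0,0,0,0.5]

```text
time: 31.28
position: [0.5594, -0.2997, 0.1387]
tool_rot: [0.19, -3.136, -0.001]
ft_force: [0.2, 1.2, -0.0]
grip_width: 0.502
grip_force: 0.0
```

```bash
python3 chk.py d .04 .08;  python3 - <<'E'
import cv2
E
```

```text
top board (array([549.7,  44.5]), 230.4, 230.0, 7.1)
[259. 191.] 492 z 0.0484 (array([ -2.3, -64.2]), 150.6, 28.0, 0.0) [203. 101.  39.]
[238. 194.] 489 z 0.0482 (array([-2.2, -0.4]), 149.3, 28.0, -0.5) [30. 28. 28.]
[217. 197.] 499 z 0.048 (array([-2.3, 60.6]), 149.4, 28.0, -0.5) [ 42. 120.  64.]
scene board (array([552.8,  45.5]), 233.9, 231.1, 7.3)
[299. 182.] 420 z 0.0474 (array([ 1.4, 61.1]), 151.3, 29.1, 0.0) [ 28. 106.  50.]
[278. 188.] 442 z 0.0473 (array([1.6, 0.1]), 152.6, 29.5, -0.1) [16. 15. 14.]
[256. 194.] 455 z 0.0474 (array([  1. , -63.6]), 153.1, 29.1, 0.0) [192.  86.  19.]
[ 0.56049832 -0.29528053  0.13920797] [-1.99534600e-01  3.13481162e+00  2.10795518e-03]
```

View pics/scene_d.png

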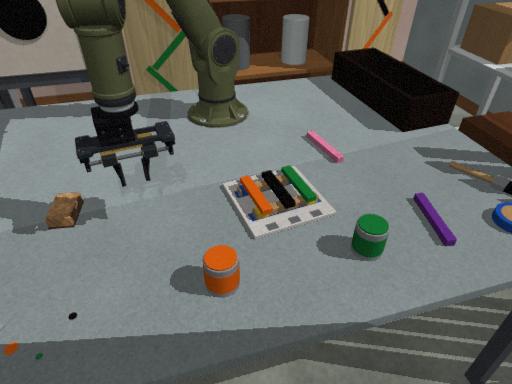

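The picture shows the slats level across both spacers: orange at (256,194) on the orange tin's side, black at (278,188) in the middle and green at (299,182) on the green tin's side. Both views put every slat within about 3 mm of its place, and the arm is clear of everything.

```bash
python3 -c "
from bench import ctrl
print(ctrl.close_job())"
```

```text
the job is handed in; nothing more can be done
None
```

The job is handed in: one spacer on each blue stripe and the slats across them (orange right, black middle, green left), each within about 3 mm of its place in both camera views; the hand-in call gave no verdict.

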